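# Run a fingertip along the row of organiser lids to shut them

### The arm

A 6-joint arm with a two-finger parallel gripper is mounted at the origin on the work surface. World frame = base frame: x ahead of the robot, y to its left, z up, the work surface at z = 0. Lengths are in m, angles in rad, forces in N, time in s.
With the tool pointing down it reaches from about 0.3 to 0.775 m from the base axis. Payload 14.6 kg.
Tool frame: the origin (TCP) lies midway between the tips of the shut fingers; the grasp point (between the pads) lies behind it (manip.tcp_to_grasp is the z of the grasp point in the tool frame, in m); z points along the fingers, y is the line along which they close (so a half turn about z gives the same grasp; the last joint's range is limited). The gripper opens to 85 mm and grips with 20 to 120 N. Pads are 22 mm wide; open, the fingers measure 114 mm over their backs; the gripper's body (76 mm by 85 mm) begins 54 mm behind the grasp point. The pads swing forward as they close: fully open they stand 13 mm farther back than shut.
Start: joints at [1.283, 0.3, 1.521, -0, 1.321, -0.067], TCP at [0.12, 0.537, 0.231] pointing down, gripper open.
Joint ranges: [-3.03, 3.03], [-0.79, 2.21], [0.23, 2.52], [-1.04, 4.18], [0, 3.07], [-2.55, 2.55]. Speed limits (rad/s): [2.22, 2.22, 2.57, 3.14, 3.14, 3.14].

### API

Orientations are given as a rotation vector (axis times angle).
In Python, from station import manip gives the robot as it stands. Calls block until the motion is done:
- manip.move_ptp(position, orientation): joint-space move of the TCP to a pose.
- manip.move_straight(position, speed=0.15, frame=None): straight line of the TCP; frame=None keeps the orientation; speed is the mean speed in m/s.
- manip.move_j(angles): joint-space move.
- manip.open_gripper() and manip.clamp(squeeze=None): open the fingers fully, or close them until they stop; squeeze is the grip in N (None keeps the last).
- manip.hold(seconds).
- manip.solve_ik(position, orientation): joint angles nearest the present ones, or None.
- manip.state(): the state.
- manip.capture(name): name is "scene" or "side" or "wrist"; returns (picture, depth): 480x640x3 uint8, blue, green, red; 480x640 float32, m along the optical axis (not along the pixel's ray), 0 where there is no reading.
- manip.camera_params(name): a dict with "fx", "fy", "cx", "cy" (pixels), "extrinsics" (4x4, takes a point from camera to world coordinates). Camera axes: x right, y down, z forward; pixel columns grow to the right and rows downward; lengths in m; the calibration is good to about 2 mm. A picture is of the moment at which its call begins: read the wrist's pose just before it. camera_params takes no time and is no camera call; for the wrist camera it gives the pose at the moment of the call.
A pose or a line that the arm cannot do raises manip.PlanningError and nothing moves.
- manip.sign_off(): hands the job in; it is judged then, once.
The state is a dict: "time": time; "joint_positions": joint angles; "joint_velocities": joint speeds; "joint_torque": joint torques, N m; "position": TCP position; "orientation": TCP orientation; "force": force on the tool from outside, world axes, zero at the start; "torque": the same for the moment, N m; "finger_gap": opening from 0.0 (shut) to 1.0 (fully open); "grasp_force": force on a finger pad.
Only numpy, scipy, OpenCV 4.12 (cv2) and the standard library are available. Lean on these libraries where they do the work, as an engineer would, in place of code of your own. Each camera call takes 0.05 s, during which the arm holds its last target. There are 200 camera calls.

### The job

The five little hinged lids of the pin organiser stand ajar. Run your fingertips lightly along the row, starting at the red end, and press the lids shut one after the other in that order, without picking the organiser up, pushing it out of place or levering any lid wide open. Leave the knife, the tin and the steel cylinder beside it where they are.

Things in the scene. Friction and masses are not known exactly. Their poses are not given: they have to be found in the camera images.
- organiser: Grey box of five compartments in a row, 214 x 60 x 40 mm high, loose but heavy (about 1.4 kg). A red end block (12 mm long, 42 mm high) marks the start of the row. Origin: centre of the grey box's underside. x runs along the row away from the red end, y across it, z up. It stands flat on the bench at any yaw.
- row_start (a point): Hinge line of the first lid, mid-width, at the height of the upper face of the closed lids: 105 mm from the organiser's origin toward the red end, 44 mm above the bench.
- row_end (a point): The far end of the row, mid-width, at the height of the upper face of the closed lids: 105 mm from the organiser's origin away from the red end, 44 mm above the bench. Shut lids are rigid: fingertips passing 0 to 2 mm above this height shut each lid; running 2 mm lower drags the box or presses too hard. The fifth lid's free edge when shut is 3 mm short of it.
- lid1 (a joint): Opening angle (rad) of lid 1 of 5 from the red end; 0 = shut. Blue plate 38 mm along the row x 56 x 4 mm thick, yellow mark by the free edge. Hinged on its edge nearer the red end, 40 mm above the bench; the edge away from the red end rises. Light friction hinge: stays where left (0.2 N at the free edge, a few N near the hinge), no latch or spring.
- lid2 (a joint): Opening angle (rad) of lid 2 of 5 from the red end; 0 = shut. Same as lid 1; hinge line 42 mm further along the row.
- lid3 (a joint): Opening angle (rad) of lid 3 of 5 from the red end; 0 = shut. Same as lid 1; hinge line 84 mm further along the row.
- lid4 (a joint): Opening angle (rad) of lid 4 of 5 from the red end; 0 = shut. Same as lid 1; hinge line 126 mm further along the row.
- lid5 (a joint): Opening angle (rad) of lid 5 of 5 from the red end; 0 = shut. Same as lid 1; hinge line 168 mm further along the row.
- knife: Bystander: finished knife lying flat, wooden handle 115 x 24 x 16 mm, steel blade 112 mm; origin under the joint of handle and blade, x toward the blade tip.
- oil_tin: Bystander: small round green tin standing upright, 52 mm diameter, 62 mm high; origin at the centre of its underside.
- steel_slug: Bystander: dark steel cylinder standing upright, 44 mm diameter, 35 mm high; origin at the centre of its underside.

How it is judged:
By the outcome, as a careful person would: the job done as asked, in the order asked, and still so for the second after the job is handed in, with the robot touching nothing.
It also fails if it takes over 38 s, if anything falls off the work surface, if the arm or the gripper's body presses on something with over 40 N, if the wrist force passes 120 N, or if a joint passes its speed limit or range.

## Working session

There is one attempt and no reset: what is moved stays moved. The work goes in short steps, each a Python script; the robot and the scene stay as the last script left them, time stands still between calls to the robot, and variables do not carry over. Pictures are saved under pics/ and viewed, at most 10 in all, crops included, and the job is handed in when it is done.

```bash
mkdir -p pics; python3 - <<'E'
from station import manip
import cv2,numpy as np
for n in("scene","side","wrist"):
    p=manip.camera_params(n);i,d=manip.capture(n)
    cv2.imwrite(f"pics/{n}.png",i);np.savez(f"{n}.npz",i=i,d=d,K=[p[k] for k in("fx","fy","cx","cy")],T=p["extrinsics"])
    print(n,np.round(p["extrinsics"],3).tolist())
print(manip.tcp_to_grasp,manip.state())
E
```

```text
scene [[-0.604, 0.505, -0.617, 0.987], [0.796, 0.365, -0.482, 0.339], [-0.018, -0.782, -0.622, 0.468], [0.0, 0.0, 0.0, 1.0]]
side [[1.0, -0.004, 0.029, 0.564], [-0.026, -0.598, 0.801, -0.503], [0.015, -0.801, -0.598, 0.447], [0.0, 0.0, 0.0, 1.0]]
wrist [[0.218, 0.937, 0.274, 0.05], [0.976, -0.209, -0.062, 0.552], [-0.001, 0.281, -0.96, 0.373], [0.0, 0.0, 0.0, 1.0]]
-0.0187 {'time': 0.15, 'joint_positions': array([ 1.28338894e+00,  3.00327395e-01,  1.52142185e+00,  2.13749381e-05,
        1.32068966e+00, -6.65678251e-02]), 'joint_velocities': array([-0.00080167, -0.00295836, -0.00186964,  0.0013798 ,  0.00049346,
       -0.00222428]), 'joint_torque': array([-1.35171242e-03, -5.43663704e+01, -3.61890721e+01, -1.47278620e-04,
        3.17762337e-03, -7.41762193e-06]), 'position': array([0.12040952, 0.53648461, 0.23086751]), 'orientation': array([-3.46179059e-01, -3.12229059e+00,  1.30271986e-03]), 'force': array([-0.10658082,  0.21954617,  0.57276248]), 'torque': array([-0.01888884,  0.00268348, -0.0117939 ]), 'grasp_force': 0.0, 'finger_gap': 0.9996016081094046}
```

View pics/scene.png

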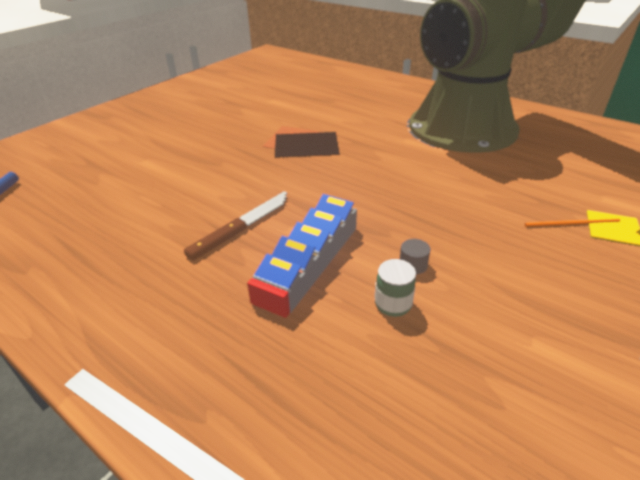

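View pics/side.png

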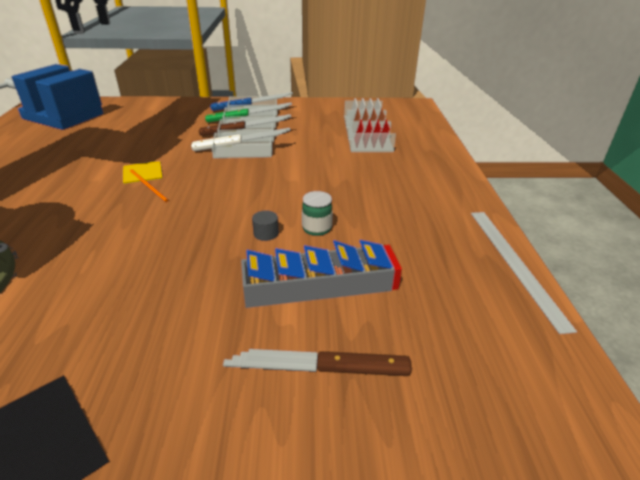

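Scene view: the red end is at about (270,297) and the row runs to (340,205). The slug is at (415,256), the tin at (396,287) and the knife at (240,225). Side view: the red end is at (396,267), the row runs left to (245,280), and the lids are open by a moderate angle. Next I'll turn the depth into world points.

```bash
cat >h.py <<'E'
import numpy as np,cv2
def cloud(n):
    f=np.load(n+".npz");d=f["d"];fx,fy,cx,cy=f["K"];v,u=np.indices(d.shape)
    P=np.stack([(u-cx)/fx*d,(v-cy)/fy*d,d],-1)@f["T"][:3,:3].T+f["T"][:3,3]
    h=cv2.cvtColor(f["i"],cv2.COLOR_BGR2HSV);h[d==0]=0
    return P,h,f["i"]
E
python3 - <<'E'
from h import *
R={"scene":(170,180,430,330),"side":(220,180,420,390)}
for n,(a,b,c,e) in R.items():
    P,h,_=cloud(n);P=P[b:e,a:c];h=h[b:e,a:c].astype(int);z=P[...,2]
    bench=P[(z<.004)&(z>-.01)];print(n,"bench z",np.median(bench[:,2]))
    red=((h[...,0]<6)|(h[...,0]>174))&(h[...,1]>190)&(z>.006)&(h[...,2]>90)
    blue=(abs(h[...,0]-112)<12)&(h[...,1]>130)&(z>.02)
    red=cv2.erode(red.astype(np.uint8),np.ones((3,3)))>0
    for k,m in(("red",red),("blue",blue)):
        p=P[m];print(k,len(p),np.percentile(p,[2,50,98],axis=0).round(4).tolist())
    obj=(z>.008).astype(np.uint8)
    q,l,s,_=cv2.connectedComponentsWithStats(obj)
    for j in range(1,q):
        if s[j,4]<60: continue
        p=P[l==j];r=cv2.minAreaRect((p[:,:2]*1000).astype(np.float32))
        print("obj",s[j],"rect",np.round(r[0],1),np.round(r[1],1),round(r[2],1),"zmax",np.percentile(p[:,2],[50,98]).round(4))
E
```

```text
scene bench z 6.993705839047903e-05Traceback (most recent call last):
  File "<stdin>", line 10, in <module>
    return _quantile_unchecked(
        a, q, axis, out, overwrite_input, method, keepdims, weights)
    return _ureduce(a,
                    func=_quantile_ureduce_func,
    ...<5 lines>...
                    overwrite_input=overwrite_input,
                    method=method)
    r = func(a, **kwargs)
    result = _quantile(arr,
                       quantiles=q,
    ...<2 lines>...
                       out=out,
                       weights=wgt)
    slices_having_nans = np.isnan(arr[-1, ...])
                                  ~~~^^^^^^^^^
IndexError: index -1 is out of bounds for axis 0 with size 0
```

```bash
python3 - <<'E'
from h import *
R={"scene":(170,180,430,330),"side":(220,180,420,390)}
for n,(a,b,c,e) in R.items():
    P,h,im=cloud(n)
    for u,v in ([(270,297),(280,264),(335,203)] if n=="scene" else [(394,267),(320,290),(376,250)]): print(n,u,v,h[v,u],im[v,u],P[v,u].round(4))
    P=P[b:e,a:c];h=h[b:e,a:c].astype(int);z=P[...,2]
    print(n,"bench z",np.median(z[abs(z)<.006]))
    red=((h[...,0]<6)|(h[...,0]>172))&(h[...,1]>190)&(z>.006)
    blue=(abs(h[...,0]-112)<14)&(h[...,1]>130)&(z>.02)
    for k,m in(("red",red),("blue",blue)):
        p=P[m];print(k,len(p),np.percentile(p,[2,50,98],axis=0).round(4).tolist() if len(p) else "")
    q,l,s,_=cv2.connectedComponentsWithStats((z>.008).astype(np.uint8))
    for j in range(1,q):
        if s[j,4]<60: continue
        p=P[l==j];r=cv2.minAreaRect((p[:,:2]*1000).astype(np.float32))
        print("obj",s[j],"rect",np.round(r[0],1),np.round(r[1],1),round(r[2],1),"z",np.percentile(p[:,2],[50,98]).round(4))
E
```

```text
scene 270 297 [  2 172 138] [ 45  52 138] [0.6958 0.026  0.0311]
scene 280 264 [ 27 180 245] [ 72 226 245] [0.6574 0.0124 0.0547]
scene 335 203 [ 24 119 237] [126 215 237] [ 0.4936 -0.0127  0.0541]
scene bench z 7.637635655224906e-05
red 0 
blue 2079 [[0.4962, -0.0302, 0.0452], [0.6161, 0.0085, 0.0498], [0.6795, 0.0382, 0.0587]]
obj [  13   11  104   67 1305] rect [780.8  33.6] [717.3 167.5] 42.8 z [0.0124 0.0172]
obj [  77   14  110  120 6252] rect [760.9 111.3] [625.1 143.9] 32.2 z [0.0474 0.0597]
obj [ 204   58   56   76 2636] rect [738.  212.9] [554.4  63.3] 20.3 z [0.0372 0.0631]
side 394 267 [  1 170 182] [ 61  65 182] [ 0.69   -0.0093  0.0405]
side 320 290 [30  3 95] [94 95 95] [ 0.5839 -0.0288  0.0148]
side 376 250 [107 219 155] [155  79  22] [0.6667 0.018  0.0504]
side bench z -0.0007742001130734422
red 252 [[0.685, -0.0144, 0.0076], [0.6932, -0.0063, 0.0403], [0.6997, 0.0401, 0.0425]]
blue 2022 [[0.4878, -0.0396, 0.0437], [0.5799, -0.0089, 0.0493], [0.6784, 0.0311, 0.0588]]
obj [  82   11   32   43 1144] rect [ 561.7 -163.8] [675.8  51.8] 86.1 z [0.0465 0.0624]
obj [ 32  30  27  27 617] rect [ 517.9 -174.4] [ 43.5 661.8] 4.3 z [0.0321 0.0355]
obj [  21   60  161   63 7143] rect [ 621.1 -228.4] [225.4 524.3] 8.9 z [0.0391 0.0585]
obj [   3  169  189   25 2753] rect [ 528.3 -288. ] [377.7 216.5] 69.7 z [0.0124 0.0163]
```

View pics/wrist.png

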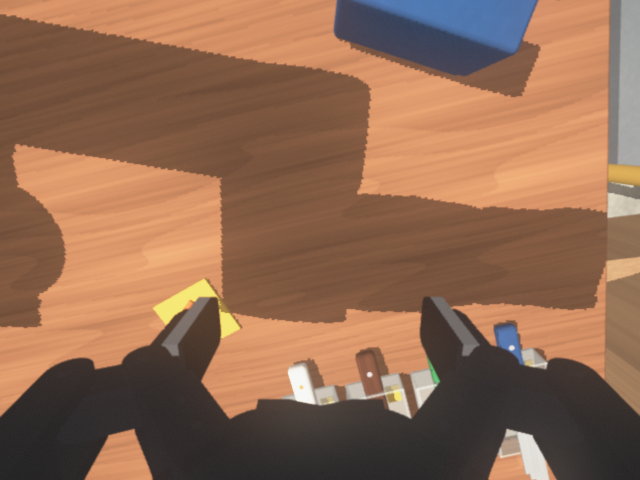

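```bash
python3 - <<'E'
from h import *
from scipy.optimize import least_squares
R={"scene":(240,190,365,318),"side":(236,236,408,308)}
W={}
for n,(a,b,c,e) in R.items():
    P,h,im=cloud(n);P=P[b:e,a:c];h=h[b:e,a:c].astype(int);z=P[...,2]
    N=np.cross(cv2.blur(np.gradient(P,axis=1),(3,3)),cv2.blur(np.gradient(P,axis=0),(3,3)));N/=np.linalg.norm(N,axis=-1,keepdims=True)+1e-12
    box=(P[...,0]>.45)&(P[...,0]<.72)&(abs(P[...,1])<.08)
    wall=box&(abs(N[...,2])<.25)&(z>.006)&(z<.038)
    redm=box&((h[...,0]<8)|(h[...,0]>172))&(h[...,1]>140)
    grey=wall&(h[...,1]<60)
    W[n]=(P[grey],P[wall&redm],P[redm&(z>.038)],N[grey])
    print(n,[len(w) for w in W[n]])
gs,gd=W["scene"][0],W["side"][0]; re=W["scene"][1]
# keep long-wall points; side sees -y world wall, scene sees which?
for n in W: print(n,"N",np.median(W[n][3],axis=0).round(2),"P",np.percentile(W[n][0],[2,50,98],axis=0).round(4).tolist())
for n in W:
    for k in(1,2):
        p=W[n][k]
        if len(p)>5: print(n,"red","wall top".split()[k-1],np.percentile(p,[3,50,97],axis=0).round(4).tolist())
def line(p):
    vx,vy,x,y=cv2.fitLine(p[:,:2].astype(np.float32),cv2.DIST_HUBER,0,.001,.001).ravel();return np.array([x,y]),np.degrees(np.arctan2(vy,vx))
for n in W: print(n,"line",line(W[n][0]),"red wall",line(W[n][1]) if len(W[n][1])>5 else "")
E
```

```text
scene [1052, 628, 317, 1052]
side [2412, 117, 183, 2412]
scene N [ 0.15 -0.99 -0.01] P [[0.4793, 0.0137, 0.0067], [0.5902, 0.0311, 0.0227], [0.6755, 0.0444, 0.0372]]
side N [-0.16  0.98 -0.  ] P [[0.4814, -0.0459, 0.0068], [0.5807, -0.0295, 0.0216], [0.684, 0.0304, 0.0366]]
scene red wall [[0.6858, -0.007, 0.0069], [0.696, 0.0233, 0.0225], [0.7007, 0.0468, 0.0372]]
scene red top [[0.6845, -0.0089, 0.0389], [0.6926, 0.0195, 0.0417], [0.6997, 0.046, 0.043]]
side red wall [[0.6904, -0.0145, 0.0068], [0.6952, -0.0128, 0.0211], [0.7003, -0.0111, 0.0372]]
side red top [[0.6838, -0.0127, 0.0393], [0.6911, 0.0121, 0.0411], [0.6985, 0.0418, 0.0425]]
scene line (array([0.60482347, 0.03355112], dtype=float32), np.float32(8.866945)) red wall (array([0.6964129 , 0.01995823], dtype=float32), np.float32(-80.25018))
side line (array([ 0.6136329, -0.0254989], dtype=float32), np.float32(8.786543)) red wall (array([ 0.6957193 , -0.01256386], dtype=float32), np.float32(10.225947))
```

Fit result: the walls are 59.7 mm apart (60 expected), the red top is at 41–42 mm (42 expected), and the far end agrees with the stated length. The origin is at about (0.579, -0.001) and the row direction at 188.8°. I'll approach with shut fingers beyond the red end.

```bash
cat >>h.py <<'E'
from scipy.spatial.transform import Rotation as Rn
th=np.radians(188.83);X=np.array([np.cos(th),np.sin(th),0]);O=np.array([.5791,-.0007,0])
def at(s,z): return O+s*X+[0,0,z]
E
python3 - <<'E'
from h import *
from station import manip
q=manip.state()["joint_positions"];best=None
for sg in(1,-1):
    y=sg*np.array([-X[1],X[0],0]);z=np.array([0,0,-1.]);R=np.stack([np.cross(y,z),y,z],1);r=Rn.from_matrix(R).as_rotvec()
    for s in(-.14,.125):
        k=manip.solve_ik(at(s,.045),r);print(sg,s,k)
    if k is not None and(best is None or abs(k-q).max()<best[0]):best=(abs(k-q).max(),r)
r=best[1];np.save("r.npy",r)
manip.clamp(20)
manip.move_ptp(at(-.14,.15),r)
manip.move_straight(at(-.14,.0455),.08)
manip.hold(.3)
s=manip.state();print(s["time"],s["position"]-at(-.14,.0455),s["force"],s["finger_gap"],s["orientation"],r)
p=manip.camera_params("side");i,d=manip.capture("side");cv2.imwrite("pics/pre.png",cv2.resize(i[190:330,200:460],None,fx=3,fy=3))
E
```

```text
1 -0.14 [-2.20448556e-02  8.53480011e-01  1.11307629e+00 -8.88178420e-16
  1.17503636e+00  1.39463890e+00]
1 0.125 [-1.23973070e-01  3.57106402e-01  1.94348217e+00 -8.88178420e-16
  8.41004085e-01  1.29271068e+00]
-1 -0.14 [-2.20448556e-02  8.53480011e-01  1.11307629e+00 -4.44089210e-16
  1.17503636e+00 -1.74695376e+00]
-1 0.125 [-1.23973070e-01  3.57106402e-01  1.94348217e+00 -4.44089210e-16
  8.41004085e-01 -1.84888197e+00]
5.4667 [5.67062999e-05 2.47484257e-05 1.80988288e-04] [-0.42083493  0.61140746  0.50787298] -0.0002866493946064895 [-3.13226593e+00 -2.41892671e-01 -4.33854724e-04] [3.1322704  0.24183997 0.        ]
```

View pics/pre.png

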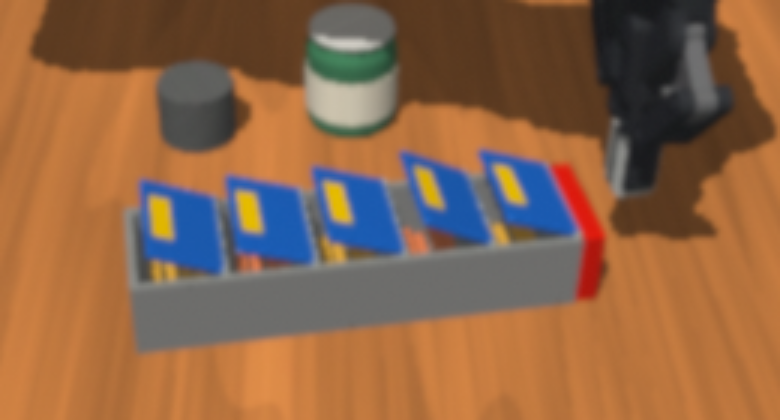

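The crop shows all five lids ajar, with the shut fingertips at about (632,190), just beyond the red block and level with mid-width. I'll sweep in steps and stop if the force rises.

```bash
python3 - <<'E'
from h import *
from station import manip
f0=manip.state()["force"];ok=True
for s in(-.095,-.055,-.013,.029,.071,.122):
    manip.move_straight(at(s,.0448),.045)
    st=manip.state();f=st["force"]-f0;print(s,round(st["time"],2),(st["position"]-at(s,.0448)).round(4),f.round(2))
    if np.linalg.norm(f)>12: ok=False;print("stop");break
if ok: manip.move_straight(at(.135,.0448),.05)
manip.move_straight(manip.state()["position"]+[0,0,.15],.12)
manip.hold(.2)
for n in("side","scene"):
    p=manip.camera_params(n);i,d=manip.capture(n)
    np.savez(f"{n}.npz",i=i,d=d,K=[p[k] for k in("fx","fy","cx","cy")],T=p["extrinsics"])
    P,h,_=cloud(n);L=(P-O)@np.stack([X,np.cross([0,0,1],X),[0,0,1]],1)
    b=(abs(h[...,0].astype(int)-112)<14)&(h[...,1]>130)&(L[...,2]>.02)&(L[...,2]<.08)&(abs(L[...,1])<.027)
    for k in range(5):
        hx=-.105+.042*k;m=b&(L[...,0]>hx+.003)&(L[...,0]<hx+.035);q=L[m]
        print(n,k+1,len(q),"slope",np.polyfit(q[:,0],q[:,2],1)[0].round(3) if len(q)>10 else "","z",np.median(q[:,2]).round(4))
    cv2.imwrite(f"pics/post_{n}.png",cv2.resize(i[190:330,180:440],None,fx=3,fy=3))
print(manip.state()["time"])
E
```

```text
-0.095 6.67 [ 0.0001  0.     -0.0001] [0.04 0.64 0.39]
-0.055 7.71 [ 0.0001 -0.     -0.    ] [-0.2   0.5   0.36]
-0.013 8.79 [0.0001 0.     0.    ] [0.04 0.74 0.58]
0.029 9.88 [0.0001 0.     0.    ] [-0.08  0.44  0.67]
0.071 10.96 [ 0.0001 -0.     -0.    ] [-0.28  0.3   0.03]
0.122 12.24 [0.0002 0.     0.    ] [-0.39  0.75 -0.14]
side 1 361 slope 0.021 z 0.0434
side 2 384 slope 0.007 z 0.0434
side 3 397 slope 0.006 z 0.0435
side 4 412 slope 0.011 z 0.0434
side 5 420 slope 0.012 z 0.0434
scene 1 427 slope 0.002 z 0.0441
scene 2 372 slope 0.012 z 0.0443
scene 3 307 slope -0.001 z 0.0443
scene 4 265 slope 0.005 z 0.0442
scene 5 227 slope -0.003 z 0.0444
14.35
```

View pics/post_side.png

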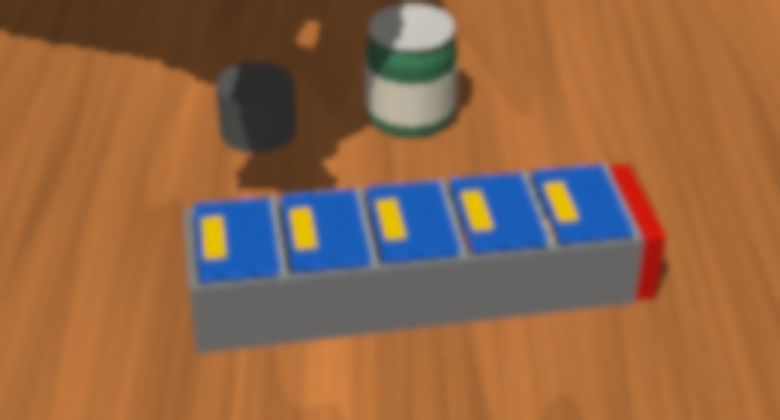

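View pics/post_scene.png

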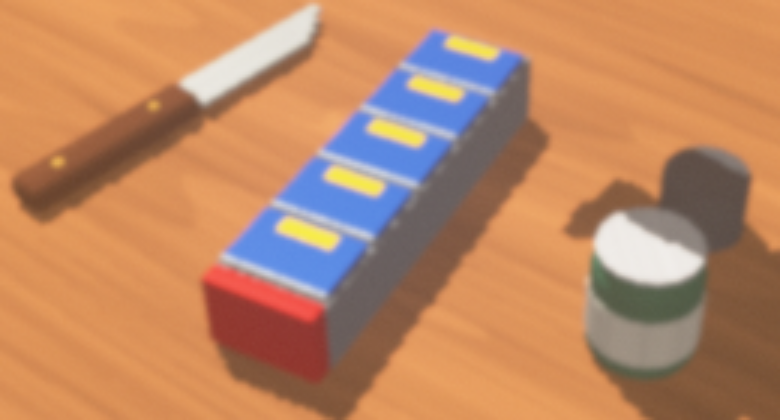

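Both views show all five lids flat: marks at (212–562, 200–240) in the side crop, slopes about 0.01 and tops at 44 mm. The organiser has not moved, and neither have the tin, slug and knife.

```bash
python3 -c "
from station import manip
print(manip.sign_off())"
```

```text
the job is handed in; nothing more can be done
None
```

All five lids were pressed shut in order from the red end, with measured contact forces under 1 N; the organiser, knife, tin and cylinder look unmoved in the final views, and I handed the job in just after 14.4 s on the robot's clock.

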